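Clamp a plate with the recessed, guarded eccentric knob

ROBOT

A 6-joint arm with a two-finger parallel gripper is mounted at the origin on a cart in front of the work surface, level with it; the furniture and walls round the work are solid. World frame = base frame: x ahead of the robot, y to its left, z up, the work surface at z = 0. Lengths are in mm, angles in rad, forces in N, time in s.
With the tool pointing down it reaches from about 400 to 925 mm from the base axis. Payload 12.5 kg.
Tool frame: the origin (TCP) lies midway between the tips of the shut fingers; the grasp point (between the pads) lies 19 mm behind it (env.tcp_to_grasp is the distance from the TCP to the grasp point, in mm); z points along the fingers, y is the line along which they close (so a half turn about z gives the same grasp; the last joint's range is limited). The gripper opens to 95 mm and grips with 3 to 60 N. Pads are 20 mm wide; open, the fingers measure 119 mm over their backs; the gripper's body (75 mm by 180 mm) begins 59 mm behind the grasp point.
Start: joints at [1.122, 0.491, 1.559, -0, 1.092, -0.106], TCP at [210.062, 588.66, 214.661] pointing down, gripper open.
Joint ranges: [-3.1, 3.1], [-0.84, 2.19], [0.05, 2.79], [-1.13, 4.28], [0.06, 2.93], [-2.69, 2.69]. Speed limits (rad/s): [2.22, 2.22, 2.79, 3.14, 3.14, 3.14].

INTERFACE

Orientations are given as [roll, pitch, yaw] about the fixed x, y, z axes, in that order (R = Rz(yaw) Ry(pitch) Rx(roll)).
In Python, from cell import env gives the robot as it stands. The module is installed in compiled form; this text tells all that it offers.
- The arm moves only by the tool step_arm, never from a script. Its argument "plan" is a list that holds one entry, the list of rows, each a list of 5 numbers: the shift along the tool's x, y, z in mm, then the turn about the tool's z in degrees, then the opening, from -1 (shut) to 1 (fully open). A call has 1 to 8 rows; each row is the pose to reach, as a shift and turn from the pose commanded when the call began, along the tool's axes at that moment; what a row does not reach only later rows make up. A row lasts 1/12 s, in which the tool goes at most 41.7 mm and 7.16 degrees, less where a joint would pass 70% of its speed; a pose out of reach is approached as far as the arm can. A call with a gripper value outside its range is refused whole. The fingers move at their own pace and stop on an object; the grip force is fixed at half the most. Time passes only in rows, so rows that repeat a pose let the fingers close. It gives the time, the measured TCP pose, the force, the opening and the grip force at its end, in the units of the state.
- env.state(): the state, without advancing time (a new reading comes with each control period).
- env.read_camera(name): name is "scene" or "side" or "wrist"; returns the picture (400x640x3 uint8, blue, green, red); there is no depth.
- env.get_calibration(name): a dict with "K" (3x3 intrinsics, pixels), "extrinsics" (4x4, takes a point from world to camera coordinates). Camera axes: x right, y up, looking along -z (the intrinsics and any distortion apply to the point x, -y, -z); pixel columns grow to the right and rows downward; lengths in mm; the calibration is good to about 2 mm. The wrist camera is an equidistant fisheye: a pixel r from the principal point sees the ray r / f radians off the axis. A picture is of the moment at which its call begins: read the wrist's pose just before it. get_calibration takes no time and is no camera call; for the wrist camera it gives the pose at the moment of the call.
- env.job_done(): hands the job in; it is judged then, once.
The state is a dict: "t": time; "joints": joint angles; "qvel": joint speeds; "tau": joint torques, N m; "eef_pos": TCP position; "tcp_rot": TCP orientation; "ft_force": force on the tool from outside, world axes, zero at the start; "moment": the same for the moment, N m; "opening": opening from 0.0 (shut) to 1.0 (fully open); "grip_force": force on a finger pad.
Only numpy, scipy, OpenCV 4.12 (cv2) and the standard library are available. Lean on these libraries where they do the work, as an engineer would, in place of code of your own. Each camera call takes 0.05 s, during which the arm holds its last target. There are 200 camera calls.

TASK

Take the setting key with the upright black handle out of its stand, reach down through the guard opening of the clamping fixture, find the slot of the sunken knob by feel and turn it clockwise (seen from above) until the plate is snug against its stop bar: firmly held, but not overtightened. Then lift the key out, leaving the plate clamped, and put the key back in its stand, fully down on its collar. Work gently and leave the other things on the bench where they are.

Things in the scene. Friction and masses are not known exactly. Their poses are not given: they have to be found in the camera images.
- fixture: Clamping fixture fixed to the bench: aluminium base 110 x 124 x 12 mm, grey guard housing (64 x 62 mm, top 60 mm high) on its -y half, plate nest and dark steel stop bar on its +y half. Origin on the bench 35 mm in +y from the knob's axis; x along the nest, z up. The stop bar is set up to 2 mm nearer or farther in each run and not reported: where the plate tightens must be felt.
- opening (a point): Centre of the round guard opening at the guard's top face, 60 mm above the bench; diameter 21.5 mm with a 3 mm chamfer, through a 12 mm thick top; axes as fixture. The knob's vertical axis passes through it.
- knob_top (a point): Rest position of the centre of the sunken knob's flat brass top, 25 mm below the opening (35 mm above the bench); the axes shown are the fixture's. The knob is 24 mm across with a straight slot right across it, 6 mm wide, 7 mm deep. At the start the slot's line is the fixture's x axis turned clockwise (from above) by an unknown 0 to 0.35 rad.
- plunger: Sprung spindle that carries the knob; does not turn with it (the turn is not reported). Origin on the knob's axis at bench height. Pushed down it yields up to 5 mm (1 N at first, 5 N at the bottom, then rigid) and pops up round a blade that meets the slot. Turning takes 0.10 N m free; once the plate meets the stop bar it climbs steeply: snug is 0.3 to 0.4 N m in all. It stays where it is left.
- plate_centre (a point): Centre of the aluminium plate, 56 x 36 x 14 mm, loose in the fixture's nest, axes along the fixture's. The knob's eccentric (radius 13 mm, eccentricity 10 mm) pushes it in +y, by up to 5 mm, against the stop bar, which it meets with the slot turned 0.4 to 1 rad clockwise from the fixture's x. A squeeze of 10 to 20 N is snug; over 30 N is overtightened.
- key_handle (a point): Centre of the key's black upright handle, a flat-sided block 30 mm (x) x 14 mm (y, the way to grip it) x 38 mm (z); key axes, z up. Below it: a thin neck, a collar of 28 mm diameter (underside 36 mm below this point), a round shank of 18 mm diameter to 71 mm below, then a flat blade 18 mm wide (x), 3 mm thick (y), 9 mm long, ending 80 mm below. About 0.12 kg.
- key_tip (a point): Middle of the lower edge of the key's blade, 80 mm below the handle's centre; axes of the key (blade's width along x, thickness along y).
- stand: Grey key stand fixed to the bench, a block 56 x 56 x 46 mm on an 80 mm foot, origin on the bench under its centre. The key stands upright in its hole, its collar resting on the top, blade tip 2 mm above the bench.
- stand_mouth (a point): Centre of the stand's round hole (diameter 21.5 mm, small chamfer, through) at its top face, 46 mm above the bench.
- marker: Felt marker 131 mm long, a bystander; leave it.
- clip: Small black clip 39 mm long, a bystander; leave it.
- nipper: Pliers 140 mm long, a bystander; leave them.
- screwdriver: Screwdriver 189 mm long, a bystander; leave it.
- tape: Roll of tape, 72 mm across and 20 mm high, a bystander; leave it.
- blade: Black curved plastic blade 120 mm long, a bystander; leave it.
- key: The whole key; origin at the middle of the blade's lower edge, axes as key_tip.
- plate: The whole plate; origin under its centre, 7 mm below plate_centre.

How it is judged (in metres and radians):
On the way, in this order (a step that is already met when the one before it is completed fails the run):
1. the key's blade is down through the guard opening and in the slot of the knob (z of key_tip in the frame of plunger below 0.0325 m and horizontal distance between key_tip and opening below 0.005 m), for 0.1 s.
2. turned with the key, the knob's eccentric presses the plate against the stop bar with more than 8 N (contact force between plunger and plate above 8 N and contact force between key and plunger above 0.5 N), for 0.2 s.
At the end, for the whole second after the job is handed in: The knob's eccentric holds the plate against the stop bar with 6 to 30 N; the key stands in its stand, tip within 6 mm of the hole's axis and under 6 mm above the bench, upright within 0.1 rad, at rest (contact force between plunger and plate between 6 and 30 N and horizontal distance between key_tip and stand_mouth below 0.006 m and z of key_tip in the frame of stand below 0.006 m and angle between key_tip's own z axis and vertical below 0.1 rad and linear speed of key below 0.02 m/s); the robot touches nothing.
It fails at once if the plate is squeezed with more than 30 N (contact force between plunger and plate above 30 N).
It fails at once if the key is forced against the fixture or its knob with more than 90 N (contact force between key and fixture above 90 N).
It fails at once if a bystander (marker, clip, nipper, screwdriver, tape, blade) is moved more than 30 mm (distance of any of marker, clip, nipper, screwdriver, tape, blade from where it was at the start of the episode above 0.03 m).
It also fails if it takes over 72 s, if anything falls off the work surface, if the arm or the gripper's body presses on something with over 40 N, if the wrist force passes 120 N, or if a joint passes its speed limit or range.

## Working session

There is one attempt and no reset: what is moved stays moved. The work goes in short steps, Python scripts to look and compute and a tool call to move; the robot and the scene stay as the last step left them, time stands still between calls to the robot, and variables do not carry over. Pictures are saved under pics/ and viewed, at most 10 in all, crops included, and the job is handed in when it is done.

Besides the shell and the picture viewer there is one more tool, called after ">>>" as name([rows], argument=value, ...), one row to a line, values as JSON. step_arm: Moves the arm, as the interface text tells. Its arguments: {"type":"object","properties":{"plan":{"type":"array"}},"required":["plan"]}

```bash
mkdir -p pics
python3 - <<'E'
from cell import env
import cv2
for n in("scene","side"):
    cv2.imwrite(f"pics/{n}0.png",env.read_camera(n)); c=env.get_calibration(n); print(n,c)
print(env.state())
E
```

```text
scene {'K': array([[380.77140412,   0.        , 318.3404319 ],
       [  0.        , 380.77140412, 203.53678846],
       [  0.        ,   0.        ,   1.        ]]), 'extrinsics': array([[ 8.96704166e-01, -4.42290677e-01,  1.73377006e-02,
        -5.31009504e+02],
       [ 3.15783186e-01,  6.66686935e-01,  6.75136660e-01,
        -2.66653009e+02],
       [-3.10165469e-01, -5.99922901e-01,  7.37488912e-01,
        -1.06040362e+03],
       [ 0.00000000e+00,  0.00000000e+00,  0.00000000e+00,
         1.00000000e+00]])}
side {'K': array([[369.00974542,   0.        , 322.25036811],
       [  0.        , 369.00974542, 202.13688776],
       [  0.        ,   0.        ,   1.        ]]), 'extrinsics': array([[-9.79971094e-01, -1.98357680e-01, -1.76319654e-02,
         5.71351952e+02],
       [ 1.19235361e-01, -6.55370513e-01,  7.45836725e-01,
        -1.37871242e+02],
       [-1.59497913e-01,  7.28796077e-01,  6.65895408e-01,
        -9.48163752e+02],
       [ 0.00000000e+00,  0.00000000e+00,  0.00000000e+00,
         1.00000000e+00]])}
{'t': 0.1, 'joints': array([ 1.12238216e+00,  4.91497040e-01,  1.55939053e+00,  3.38772323e-05,
        1.09168892e+00, -1.05620602e-01]), 'qvel': array([ 0.00078243, -0.0018615 ,  0.00050673,  0.00159532, -0.0002473 ,
        0.00100622]), 'tau': array([ 3.42281979e-03, -6.13628769e+01, -2.58606094e+01,  6.94414065e-02,
        4.70445037e-02,  1.44965026e-05]), 'eef_pos': array([209.96521284, 588.45108692, 214.12087583]), 'tcp_rot': array([-3.14061746e+00, -1.33601214e-04,  2.79878340e+00]), 'ft_force': array([-0.38638966,  0.26564709,  0.08580186]), 'moment': array([ 0.02389295, -0.03063785, -0.01970307]), 'grip_force': 0.0, 'opening': 0.998203905257455}
```

View pics/scene0.png

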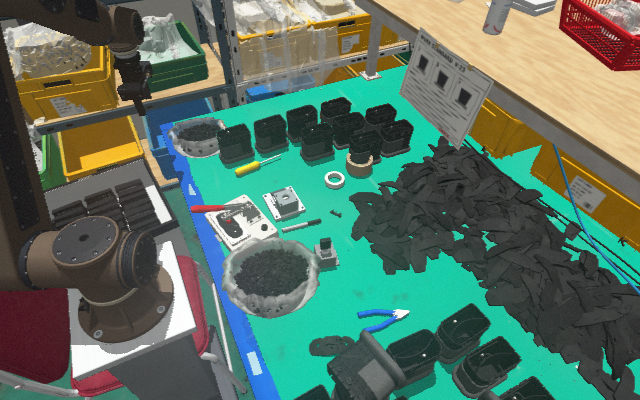

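View pics/side0.png

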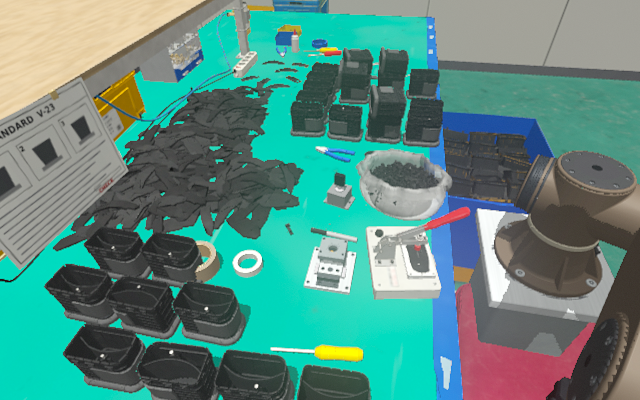

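The scene view shows the fixture near (284,203) and the key and stand near (325,250). In the side view they are near (331,262) and (339,190). I'll enlarge both.

Run:
```python
import cv2,numpy as np
a=cv2.imread("pics/scene0.png")[178:278,255:355]; b=cv2.imread("pics/side0.png")
def up(i,s):return cv2.resize(i,None,fx=s,fy=s,interpolation=cv2.INTER_CUBIC)
b1=b[165:215,310:375];b2=b[230:300,300:365]
L=up(a[:55],6)[:, :400]; 
A=up(a[5:45,5:55],8);B=up(a[55:95,50:100],8)[:, :400]
C=up(b2[:35*2,:],1)
top=np.hstack([A[:300],B[:300]])
C=up(b[230:295,300:365],4);D=up(b[168:215,312:377],6)[:260,:390]
bot=np.zeros((300,800,3),np.uint8);bot[:260,:260]=C;bot[:D.shape[0],300:300+D.shape[1]]=D
cv2.imwrite("pics/crop1.png",np.vstack([top,bot]))
```

```text
(no output)
```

View pics/crop1.png

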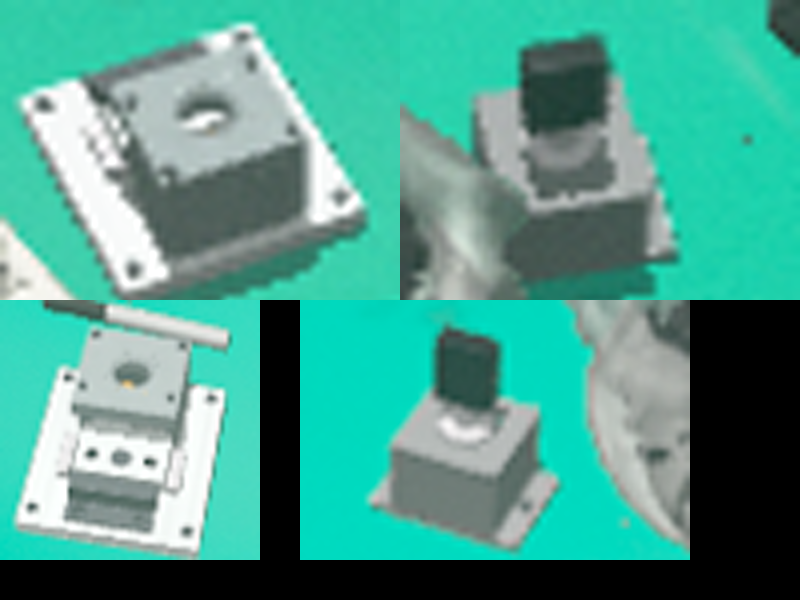

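```bash
cat > h.py <<'E'
from cell import env
import numpy as np, cv2
def ray(n,p):
    c=env.get_calibration(n);K,E=c["K"],c["extrinsics"];R=E[:3,:3]
    if n=="wrist":
        d=(np.array(p)-K[:2,2])/K[0,0];r=np.hypot(*d);s=np.sinc(r/np.pi)
        v=np.array([d[0]*s,-d[1]*s,-np.cos(r)])
    else: v=np.array([(p[0]-K[0,2])/K[0,0],-(p[1]-K[1,2])/K[1,1],-1])
    return -R.T@E[:3,3],R.T@v
def atz(n,p,z):
    o,v=ray(n,p);return o+v*(z-o[2])/v[2]
def px(n,w):
    c=env.get_calibration(n);K,E=c["K"],c["extrinsics"];v=E[:3,:3]@w+E[:3,3];q=np.array([v[0],-v[1],-v[2]])
    if n=="wrist":
        r=np.hypot(q[0],q[1]);t=np.arctan2(r,q[2]);return q[:2]/max(r,1e-9)*t*K[0,0]+K[:2,2]
    return K[0,0]*q[:2]/q[2]+K[:2,2]
E
python3 - <<'E'
from h import *
np.set_printoptions(precision=1,suppress=True)
S=lambda x,y:(260+x/8-.5,183+y/8-.5); S2=lambda x,y:(305+(x-400)/8-.5,233+y/8-.5)
D=lambda x,y:(300+x/4-.5,230+(y-300)/4-.5); D2=lambda x,y:(312+(x-300)/6-.5,168+(y-300)/6-.5)
print("open",atz("scene",S(204,117),60),atz("side",D(131,374),60))
print("htop",atz("scene",S2(565,46),101),atz("side",D2(467,337),101))
q=[atz("scene",S(*p),12) for p in((43,104),(243,37),(340,196),(133,270))]
for i in range(4):
    d=q[(i+1)%4]-q[i];print(q[i],np.hypot(*d[:2]),np.degrees(np.arctan2(d[1],d[0])))
q=[atz("side",D(*p),12) for p in((67,377),(212,397),(187,531),(32,507))]
for i in range(4):
    d=q[(i+1)%4]-q[i];print(q[i],np.hypot(*d[:2]),np.degrees(np.arctan2(d[1],d[0])))
for p in [((522,45),(604,38))]:
    d=atz("scene",S2(*p[1]),101)-atz("scene",S2(*p[0]),101);print("hy",d,np.degrees(np.arctan2(d[1],d[0])))
d=atz("side",D2(500,348),101)-atz("side",D2(440,330),101);print("hy",d,np.degrees(np.arctan2(d[1],d[0])))
# stand top edges
for a,b in(((524,203),(652,185)),):
    d=atz("scene",S2(*b),46)-atz("scene",S2(*a),46);print("st",d,np.degrees(np.arctan2(d[1],d[0])))
for a,b in(((390,450),(498,475)),((498,475),(540,405))):
    d=atz("side",D2(*b),46)-atz("side",D2(*a),46);print("st",d,np.degrees(np.arctan2(d[1],d[0])))
E
```

```text
open [528.2 120.6  60. ] [531.6 125.6  60. ]
htop [ 555.5 -114.4  101. ] [ 555.4 -118.7  101. ]
[483.8 200.5  12. ] 94.65565457392971 0.4255778675720937
[578.5 201.2  12. ] 104.67762940683093 -90.3370022762667
[577.9  96.5  12. ] 94.36779319751362 -179.5314148654597
[483.5  95.7  12. ] 104.74502393842933 89.82097506429548
[579.7  94.5  12. ] 95.2614990101071 -179.6625902185437
[484.4  93.9  12. ] 104.67156176294988 89.84971221867536
[484.7 198.6  12. ] 94.06227341656928 0.1813451237904788
[578.8 198.9  12. ] 104.41201557395857 -89.49323102724591
hy [27.9 -9.8 -0. ] -19.411854542041276
hy [-30.4   8.9   0. ] 163.74482371617617
st [ 45.8 -13.2   0. ] -16.031057188667344
st [-54.6   9.    0. ] 170.6347910094839
st [-12.4 -56.4   0. ] -102.36559694468438
```

```bash
cat >> h.py <<'E'
def go(x,y,z,yaw=None):
    s=env.state();p=s["eef_pos"];R=cv2.Rodrigues(np.zeros(3))[0]
    from scipy.spatial.transform import Rotation as Ro
    R=Ro.from_euler("xyz",s["tcp_rot"]).as_matrix()
    d=R.T@(np.array([x,y,z])-p); y0=np.degrees(s["tcp_rot"][2])
    print("pos",p.round(2),"rot",np.degrees(s["tcp_rot"]).round(2),"F",s["ft_force"].round(2),"M",s["moment"].round(3),"| shift",d.round(2),"turn",None if yaw is None else round((y0-yaw+180)%360-180,2))
E
python3 - <<'E'
from h import *
c=env.get_calibration("wrist");E=c["extrinsics"];R=E[:3,:3]
print(c["K"],-R.T@E[:3,3],R)
for f in("scene","side"):
    print(f)
if 1:
    D=lambda x,y:(300+x/4-.5,230+(y-300)/4-.5)
    q=[atz("side",D(*p),60) for p in((97,332),(188,347),(182,412),(73,405))];print(np.round(q,1),np.mean(q,0))
    S=lambda x,y:(260+x/8-.5,183+y/8-.5)
    q=[atz("scene",S(*p),60) for p in((110,90),(240,52),(300,138),(152,190))];print(np.round(q,1),np.mean(q,0))
go(531,112,260,163)
E
```

```text
[[309.70691629   0.         323.08825107]
 [  0.         309.70691629 199.54525463]
 [  0.           0.           1.        ]] [138.98649694 614.42680777 383.98606504] [[ 0.3364463   0.94170068 -0.00192792]
 [-0.90744664  0.32365966 -0.26792727]
 [-0.2516833   0.09189262  0.96343721]]
scene
side
[[558.8  95.3  60. ]
 [500.7  97.3  60. ]
 [496.4 149.4  60. ]
 [561.4 156.   60. ]] [529.34571186 124.49763219  60.        ]
[[499.1 151.5  60. ]
 [556.5 148.8  60. ]
 [559.   93.   60. ]
 [493.6  92.3  60. ]] [527.06308943 121.38782176  60.        ]
pos [209.97 588.45 214.12] rot [-1.7994e+02 -1.0000e-02  1.6036e+02] F [-0.39  0.27  0.09] M [ 0.024 -0.031 -0.02 ] | shift [-462.5  -340.86  -45.61] turn -2.64
```

>>> step_arm([
  [[-41,-30,-5,0,1],[-82,-60,-10,0,1],[-115,-85,-15,0,1],[-148,-109,-20,0,1],[-181,-133,-25,0,1],[-214,-157,-30,0,1],[-247,-182,-35,0,1],[-280,-206,-40,0,1]],
])

```text
t: 0.77
eef_pos: [395.9, 312.3, 252.8]
tcp_rot: [-3.141, -0.0, 2.799]
ft_force: [0.9, 1.2, -0.5]
opening: 1.002
grip_force: 0.0
```

>>> step_arm([
  [[-33,-24,-5,0,1],[-66,-48,-5,0,1],[-99,-72,-5,0,1],[-132,-96,-5,0,1],[-165,-120,-5,0,1],[-182,-130,-5,0,1],[-182,-130,-5,0,1],[-182,-130,-5,0,1]],
])

```text
t: 1.43
eef_pos: [523.1, 129.8, 257.1]
tcp_rot: [-3.141, -0.001, 2.797]
ft_force: [-0.5, 1.0, 0.1]
opening: 0.998
grip_force: 0.0
```

Run:
```python
from h import *
im=env.read_camera("wrist");cv2.imwrite("pics/w1.png",im)
print(px("wrist",np.array([530,123,60.])),px("wrist",np.array([555.5,-116.5,101.])))
np.save("E1.npy",env.get_calibration("wrist")["extrinsics"]);print(env.state()["t"],env.state()["qvel"].round(3))
go(555,-116,240,163)
```

```text
[319.18512308 186.25669496] [157.00290356 271.22428797]
1.4833 [ 0.025 -0.012  0.007 -0.001 -0.     0.001]
pos [522.59 130.67 257.27] rot [-1.7999e+02 -5.0000e-02  1.6032e+02] F [-0.77  1.07 -0.16] M [-0.003  0.03   0.02 ] | shift [-113.62 -221.34   17.19] turn -2.68
```

View pics/w1.png

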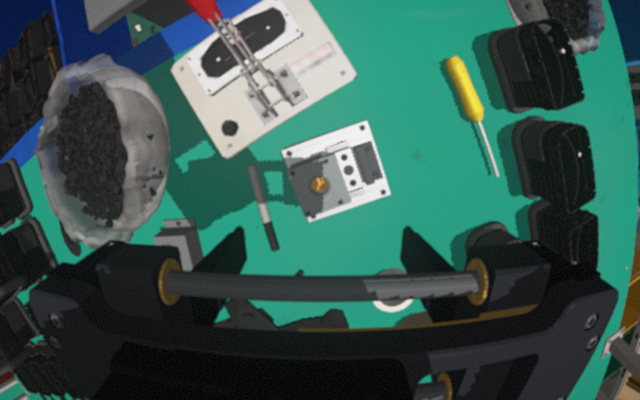

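The wrist view shows the opening at about (319,184), against a predicted (319,186). The estimate holds, so I'll go to the key.

>>> step_arm([
  [[-16,-31,3,0,1],[-32,-62,5,0,1],[-48,-93,8,-1,1],[-64,-124,10,-2,1],[-80,-155,15,-3,1],[-96,-186,20,-3,1],[-113,-221,30,-3,1],[-113,-221,30,-3,1]],
])

```text
t: 2.15
eef_pos: [555.0, -119.0, 226.0]
tcp_rot: [-3.141, -0.001, 2.849]
ft_force: [-1.3, -0.5, -0.9]
opening: 0.999
grip_force: 0.0
```

Run:
```python
from h import *
im=env.read_camera("wrist");q=px("wrist",np.array([555.5,-116.5,101.]));print(q,env.state()["t"])
x,y=int(q[0])-60,int(q[1])-45;print(x,y)
w=np.load("E1.npy");np.save("E2.npy",env.get_calibration("wrist")["extrinsics"])
cv2.imwrite("pics/w2.png",im)
a=cv2.resize(im[y:y+90,x:x+120],None,fx=6,fy=6,interpolation=cv2.INTER_CUBIC);cv2.imwrite("pics/w2c.png",a)
go(555.5,-116.5,200,163)
```

```text
[323.33556229 193.91803929] 2.2
263 148
pos [ 554.79 -116.7   226.63] rot [ 1.8000e+02 -9.0000e-02  1.6324e+02] F [-0.35  0.77 -1.18] M [ 0.12  -0.01   0.008] | shift [-0.66  0.39 26.62] turn 0.24
```

View pics/w2c.png

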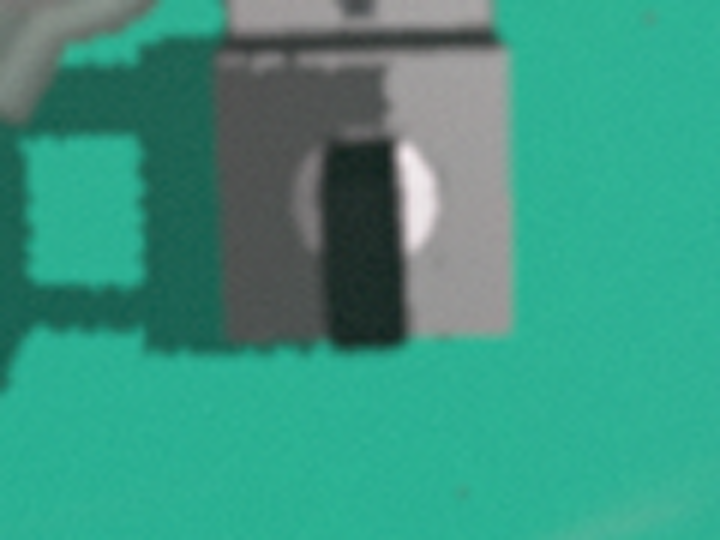

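The crop shows the handle top ending at y≈345, spanning x 328 to 407. The collar spans x 292 to 440, and the stand-top corners are visible.

Run:
```python
from h import *
np.set_printoptions(precision=1,suppress=True)
W=lambda x,y:(263+x/6-.5,148+y/6-.5)
q=[atz("wrist",W(*p),46) for p in((217,52),(505,48),(512,335),(225,343))];print(np.array(q),np.mean(q,0))
for i in range(4):
    d=q[(i+1)%4]-q[i];print(np.hypot(*d[:2]),np.degrees(np.arctan2(d[1],d[0])))
a=atz("wrist",W(328,345),101);b=atz("wrist",W(407,345),101);print(a,b,(a+b)/2,np.degrees(np.arctan2(*(b-a)[1::-1])), np.hypot(*(b-a)[:2]))
print("collar",atz("wrist",W(366,195),50))
for p in((565,-115),): pass
for o in (15,-15): # predicted top ends
    th=np.radians(163);print(px("wrist",np.array([555.5+o*np.cos(th),-116.5+o*np.sin(th),101])), W(367,345))
```

```text
[[ 518.3 -134.7   46. ]
 [ 533.4  -82.1   46. ]
 [ 588.3  -96.2   46. ]
 [ 573.6 -150.8   46. ]] [ 553.4 -115.9   46. ]
54.71630490900991 74.03012459937096
56.75650207212796 -14.396606094771805
56.53921640503037 -105.0968226537231
57.597176111487 163.77339201955797
[ 564.6 -125.7  101. ] [ 568.4 -113.1  101. ] [ 566.5 -119.4  101. ] 73.24003456221509 13.10405491409957
collar [ 552.4 -115.4   50. ]
[323.4 179. ] (323.6666666666667, 205.0)
[323.3 208.5] (323.6666666666667, 205.0)
```

>>> step_arm([
  [[1,0.2,30,-1,0],[2,0.4,60,-1,0],[2,0.4,90,-1,0],[2,0.4,110,-1,0],[2,0.4,110,-1,0]],
])

```text
t: 2.62
eef_pos: [551.6, -111.9, 114.5]
tcp_rot: [3.141, -0.006, 2.871]
ft_force: [-0.0, 1.1, -0.6]
opening: 0.706
grip_force: 0.0
```

Run:
```python
from h import *
im=env.read_camera("wrist");q=px("wrist",np.array([553,-115.7,101.]));print(q)
x,y=int(q[0])-100,int(q[1])-75;print(x,y);np.save("E3.npy",env.get_calibration("wrist")["extrinsics"])
cv2.imwrite("pics/w3c.png",cv2.resize(im[y:y+150,x:x+200],None,fx=4,fy=4,interpolation=cv2.INTER_CUBIC))
go(553,-115.7,65,164.3)
```

```text
[318.07496915 237.14568345]
218 162
pos [ 552.63 -112.51  116.67] rot [179.98  -0.19 164.47] F [ 0.34  0.58 -0.32] M [-0.043 -0.041  0.041] | shift [-1.39 -3.   51.67] turn 0.17
```

View pics/w3c.png

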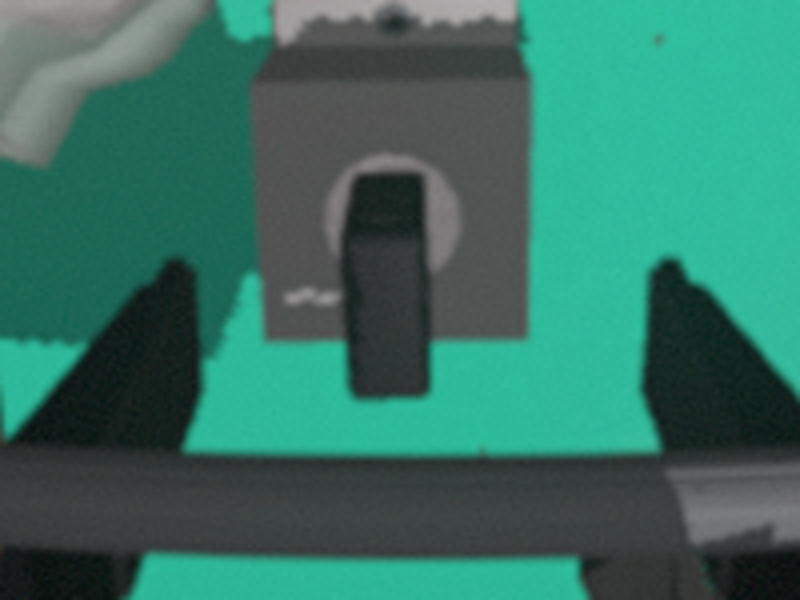

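The handle's top face has corners (345,235), (426,235), (429,396) and (351,396). The fingers are clear on both sides.

Run:
```python
from h import *
np.set_printoptions(precision=1,suppress=True)
W=lambda x,y:(218+x/4-.5,162+y/4-.5)
q=[atz("wrist",W(*p),101) for p in((345,235),(426,235),(429,396),(351,396))];print(np.array(q),np.mean(q,0))
for i in range(4):
    d=q[(i+1)%4]-q[i];print(np.hypot(*d[:2]),np.degrees(np.arctan2(d[1],d[0])))
q=[atz("wrist",W(*p),46) for p in((253,82),(530,80),(527,337),(266,337))];print(np.array(q),np.mean(q,0))
print("collar",atz("wrist",W(394,218),50)); m=np.mean([atz("wrist",W(*p),101) for p in((345,235),(426,235),(429,396),(351,396))],0)
print(env.state()["qvel"].round(3));go(m[0],m[1],65,164)
```

```text
[[ 539.4 -121.3  101. ]
 [ 542.9 -108.9  101. ]
 [ 570.5 -116.   101. ]
 [ 567.  -128.6  101. ]] [ 554.9 -118.7  101. ]
12.867670835929907 74.54551789450429
28.51961258283187 -14.483578610382454
13.014803473109668 -105.31023615916236
28.550262735106198 165.22015951300222
[[ 521.  -138.6   46. ]
 [ 535.5  -85.3   46. ]
 [ 589.3  -99.4   46. ]
 [ 574.5 -152.9   46. ]] [ 555.1 -119.    46. ]
collar [ 554.8 -118.8   50. ]
[-0. -0. -0.  0.  0. -0.]
pos [ 552.6 -112.5  116.7] rot [180.   -0.2 164.5] F [ 0.3  0.6 -0.3] M [-0. -0.  0.] | shift [-4.1 -5.4 51.7] turn 0.47
```

>>> step_arm([
  [[-3,-5,0,-0.5,0],[-3,-5,5,-0.5,0],[-3,-5,5,-0.5,0],[-3,-5,5,-0.5,0]],
])

```text
t: 3.0
eef_pos: [555.1, -120.2, 113.4]
tcp_rot: [3.142, 0.001, 2.877]
ft_force: [0.1, 0.3, -0.3]
opening: 0.503
grip_force: 0.0
```

Run:
```python
from h import *
print(env.state()["qvel"].round(3));go(554.2,-118.1,65,165)
```

```text
[-0.002  0.001  0.001  0.001 -0.    -0.   ]
pos [ 555.14 -120.19  113.39] rot [1.8000e+02 7.0000e-02 1.6485e+02] F [ 0.13  0.25 -0.32] M [ 0.018  0.017 -0.017] | shift [ 1.51  1.76 48.39] turn -0.15
```

>>> step_arm([
  [[1.5,1.8,15,0,0],[1.5,1.8,30,0,0],[1.5,1.8,45,0,0],[1.5,1.8,48,0,0],[1.5,1.8,48,0,0],[1.5,1.8,48,0,0]],
])

```text
t: 3.5
eef_pos: [554.2, -118.2, 65.3]
tcp_rot: [3.142, 0.001, 2.877]
ft_force: [-0.1, -0.2, 0.5]
opening: 0.498
grip_force: 0.0
```

Run:
```python
from h import *
go(554.2,-118.1,65,165)
im=env.read_camera("wrist");a=im[180:380,220:420]
cv2.imwrite("pics/w4c.png",cv2.resize(a,None,fx=3,fy=3,interpolation=cv2.INTER_CUBIC))
```

```text
pos [ 554.22 -118.22   65.32] rot [1.8000e+02 4.0000e-02 1.6485e+02] F [-0.12 -0.24  0.5 ] M [-0.092 -0.04   0.024] | shift [0.05 0.11 0.32] turn -0.15
```

View pics/w4c.png

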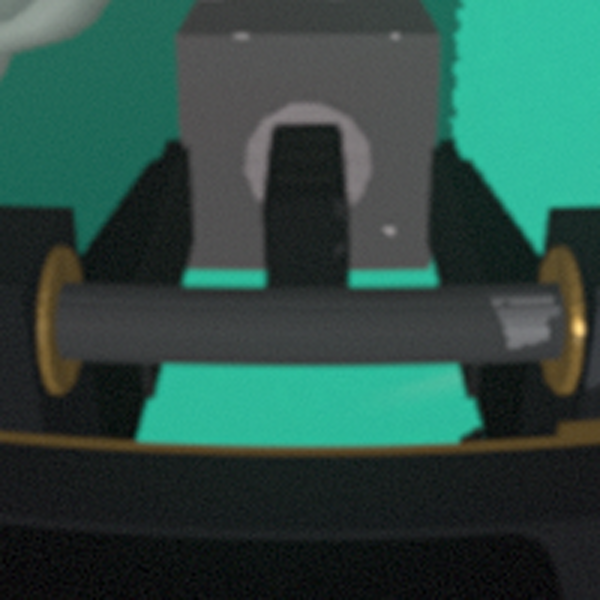

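The handle centre is at x≈308 and the finger midpoint is at ≈312, so the grip is about 0.7 mm off. I'll nudge it and close.

>>> step_arm([
  [[0,-0.6,0,0,-0.3],[0,-0.6,0,0,-0.6],[0,-0.6,0,0,-1],[0,-0.6,0,0,-1],[0,-0.6,0,0,-1],[0,-0.6,0,0,-1],[0,-0.6,0,0,-1],[0,-0.6,0,0,-1]],
])

```text
t: 4.22
eef_pos: [553.8, -118.7, 64.7]
tcp_rot: [3.141, 0.0, 2.877]
ft_force: [-0.5, 0.1, 1.4]
opening: 0.144
grip_force: 30.0
```

Run:
```python
from h import *
s=env.state();print(s["opening"],s["grip_force"],s["t"]);go(554.2,-118.1,65,165)
```

```text
0.1437312567569053 30.000096559524536 4.2167
pos [ 553.79 -118.66   64.69] rot [1.7999e+02 1.0000e-02 1.6486e+02] F [-0.52  0.09  1.41] M [ 0.041  0.033 -0.029] | shift [-0.25  0.65 -0.31] turn -0.14
```

>>> step_arm([
  [[0,0,-5,0,-1],[0,0,-15,0,-1],[0,0,-30,0,-1],[0,0,-55,0,-1],[0,0,-80,0,-1],[0,0,-105,0,-1],[0,0,-125,0,-1],[0,0,-125,0,-1]],
])

```text
t: 4.88
eef_pos: [555.1, -119.0, 194.3]
tcp_rot: [-3.141, 0.007, 2.878]
ft_force: [-0.5, -0.5, -0.7]
opening: 0.145
grip_force: 30.0
```

Run:
```python
from h import *
s=env.state();print(s["opening"],s["grip_force"],s["t"]);go(545,123,190,165)
```

```text
0.14476407158271312 29.99959409236908 4.8833
pos [ 555.08 -119.03  194.29] rot [-179.98    0.38  164.87] F [-0.52 -0.49 -0.67] M [0.028 0.022 0.013] | shift [ 72.92 231.01   3.73] turn -0.13
```

>>> step_arm([
  [[8,26,0,0,-1],[18,57,0,0,-1],[28,89,0,0,-1],[38,120,0,0,-1],[48,152,0,0,-1],[58,184,0,0,-1],[67,212,0,0,-1],[73,231,3,0,-1]],
])

```text
t: 5.55
eef_pos: [543.1, 125.8, 186.7]
tcp_rot: [3.141, 0.0, 2.879]
ft_force: [1.2, -0.3, -1.7]
opening: 0.143
grip_force: 30.0
```

>>> step_arm([
  [[0,0,0,0,-1],[0,0,0,0,-1],[0,0,0,0,-1],[0,0,0,0,-1]],
])

```text
t: 5.88
eef_pos: [543.7, 122.4, 186.6]
tcp_rot: [-3.141, -0.0, 2.876]
ft_force: [0.6, -0.6, -1.2]
opening: 0.145
grip_force: 30.0
```

Run:
```python
from h import *
np.save("E5.npy",env.get_calibration("wrist")["extrinsics"])
go(530,122.5,150,165);q=px("wrist",np.array([530,122.5,60.]));print(q,env.state()["t"],env.state()["moment"])
im=env.read_camera("wrist");x,y=int(q[0])-66,int(q[1])-50;print(x,y)
cv2.imwrite("pics/w5.png",im)
cv2.imwrite("pics/w5c.png",cv2.resize(im[y:y+100,x:x+133],None,fx=6,fy=6,interpolation=cv2.INTER_CUBIC))
```

```text
pos [543.69 122.39 186.58] rot [-1.7999e+02 -1.0000e-02  1.6480e+02] F [ 0.62 -0.58 -1.19] M [-0.052  0.004  0.035] | shift [13.24 -3.48 36.59] turn -0.2
[319.38442702 179.7409624 ] 5.8833 [-0.05239738  0.00352247  0.03504952]
253 129
```

View pics/w5c.png

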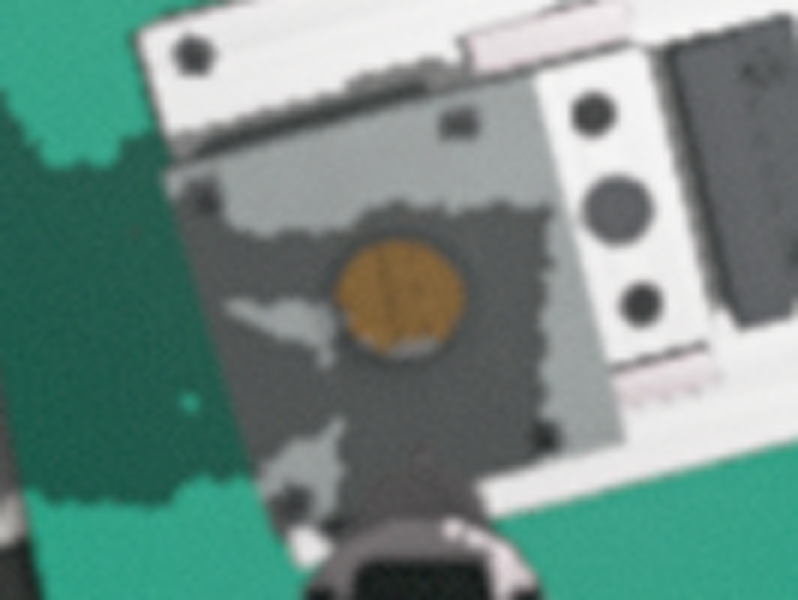

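The opening is at about (400,298) in the crop. The slot runs from (386,255) to (396,348), and the guard screws are at (206,195), (459,123), (545,437) and (293,503).

Run:
```python
from h import *
E=np.load("E5.npy");c0=env.get_calibration;c=dict(c0("wrist"));c["extrinsics"]=E
import h
class F: 
    get_calibration=staticmethod(lambda n:c)
h.env=F
np.set_printoptions(precision=1,suppress=True)
W=lambda x,y:(253+x/6-.5,129+y/6-.5)
q=[atz("wrist",W(*p),60) for p in((206,195),(459,123),(545,437),(293,503))];print(np.array(q),np.mean(q,0))
for i in range(4):
    d=q[(i+1)%4]-q[i];print(np.hypot(*d[:2]),np.degrees(np.arctan2(d[1],d[0])))
print("open",atz("wrist",W(400,299),60),"knob",atz("wrist",W(400,299),35))
a,b=[atz("wrist",W(*p),35) for p in((386,255),(396,348))];print(a,b,np.degrees(np.arctan2(*(b-a)[1::-1])))
for p in [(x,y) for x in (529,531) for y in (121,124)]: print(p,(px("wrist",np.array([*p,60.]))-[252.5,128.5])*6)
print("key handle top / collar?")
```

```text
[[503.7  97.   60. ]
 [503.3 139.4  60. ]
 [557.4 139.7  60. ]
 [557.5  96.1  60. ]] [530.5 118.   60. ]
42.40989869267285 90.53699972580405
54.11484135984354 0.32994761213756213
43.63920860727814 -89.89227571564356
53.80637143215609 179.02085621419172
open [528.6 122.7  60. ] knob [533.5 121.   35. ]
[525.2 120.7  35. ] [541.8 117.9  35. ] -9.433686880287297
(529, 121) [390.8 304. ]
(529, 124) [408.6 299.3]
(531, 121) [394.1 315.6]
(531, 124) [411.8 310.9]
key handle top / collar?
```

Run:
```python
from h import *
s=env.state();p=s["eef_pos"];th=s["tcp_rot"][2];u=np.array([np.cos(th),np.sin(th),0]);v=np.array([u[1],-u[0],0])
g=lambda w:((px("wrist",w)-[252.5,128.5])*6).round(0)
z=np.array([0,0,1.])
for h in(-18.7,-12):print("collar near/left/right",h,[g(p+h*z+14*d) for d in(u,-v,v)])
for h in(36.3,-1.7):print("handle corners",h,[g(p+h*z+15*u+k*7*v) for k in(-1,1)])
print("tip",[g(p-62.7*z+9*k*u) for k in(-1,1)],"shank low near",g(p-53.7*z+9*u))
im=env.read_camera("wrist")
cv2.imwrite("pics/w6c.png",cv2.resize(im[195:295,250:383],None,fx=6,fy=6,interpolation=cv2.INTER_CUBIC))
print(s["t"])
```

```text
collar near/left/right -18.7 [array([421., 509.]), array([293., 630.]), array([549., 630.])]
collar near/left/right -12 [array([421., 529.]), array([289., 654.]), array([553., 654.])]
handle corners 36.3 [array([330., 713.]), array([508., 713.])]
handle corners -1.7 [array([349., 553.]), array([492., 553.])]
tip [array([422., 570.]), array([422., 440.])] shank low near [422. 460.]
5.9333
```

View pics/w6c.png

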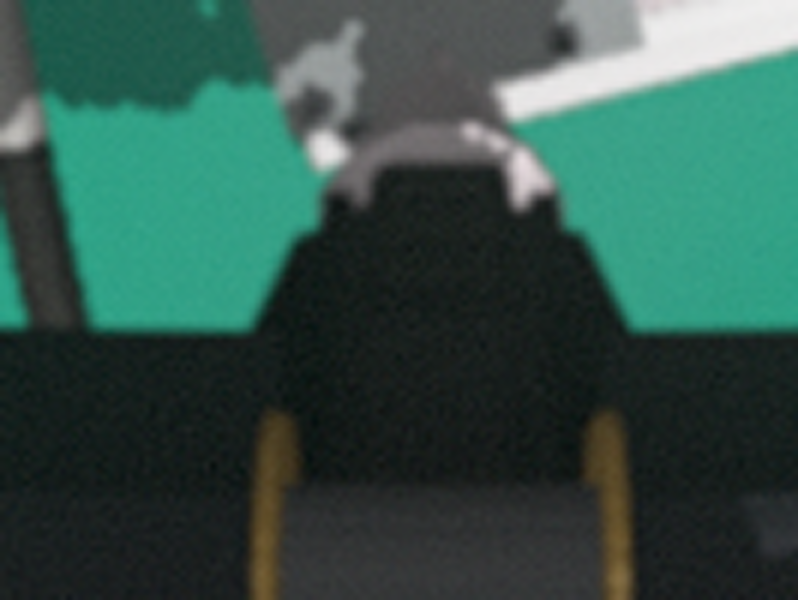

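>>> step_arm([
  [[5,-1,10,-3,-1],[10,-2.5,20,-5.7,-1],[14.4,-3.7,30,-5.7,-1],[14.4,-3.7,42,-5.7,-1],[14.4,-3.7,50,-5.7,-1],[14.4,-3.7,50,-5.7,-1],[14.4,-3.7,50,-5.7,-1],[14.4,-3.7,50,-5.7,-1]],
])

```text
t: 6.65
eef_pos: [529.2, 123.4, 137.1]
tcp_rot: [3.141, 0.001, 2.976]
ft_force: [0.0, -0.7, -1.6]
opening: 0.147
grip_force: 30.0
```

>>> step_arm([
  [[0,0,0,0,-1],[0,0,0,0,-1],[0,0,0,0,-1]],
])

```text
t: 6.9
eef_pos: [528.9, 123.6, 137.0]
tcp_rot: [3.141, 0.001, 2.977]
ft_force: [-0.0, 0.5, -1.0]
opening: 0.144
grip_force: 30.0
```

Run:
```python
from h import *
go(528.8,122.6,130,170.5);print(env.state()["qvel"].round(3))
```

```text
pos [528.92 123.59 137.  ] rot [1.7999e+02 4.0000e-02 1.7056e+02] F [-0.04  0.48 -0.96] M [ 0.033  0.011 -0.011] | shift [-0.04 -0.99  7.  ] turn 0.06
[ 0.001  0.001  0.001  0.001 -0.001 -0.002]
```

>>> step_arm([
  [[0,-1,4,0,-1],[0,-1,8,0,-1],[0,-1,12,0,-1],[0,-1,15,0,-1],[0,-1,17,0,-1],[0,-1,19,0,-1],[0,-1,19,0,-1]],
])

```text
t: 7.48
eef_pos: [528.6, 122.6, 117.2]
tcp_rot: [3.142, -0.0, 2.977]
ft_force: [0.7, -0.9, -1.5]
opening: 0.146
grip_force: 30.0
```

>>> step_arm([
  [[0,0,2,0,-1],[0,0,4,0,-1],[0,0,6,0,-1],[0,0,8,0,-1],[0,0,8,0,-1]],
])

```text
t: 7.9
eef_pos: [528.6, 122.6, 109.3]
tcp_rot: [3.142, 0.0, 2.977]
ft_force: [2.1, -0.5, -1.5]
opening: 0.146
grip_force: 30.0
```

Run:
```python
from h import *
go(528.8,122.6,100,170.5)
```

```text
pos [528.64 122.56 109.3 ] rot [180.     0.   170.56] F [ 2.08 -0.46 -1.45] M [-0.033 -0.27   0.03 ] | shift [-0.15  0.07  9.3 ] turn 0.06
```

>>> step_arm([
  [[-0.6,0,2,0,-1],[-0.6,0,4,0,-1],[-0.6,0,6,0,-1],[-0.6,0,8,0,-1],[-0.6,0,10,0,-1],[-0.6,0,10,0,-1]],
])

```text
t: 8.4
eef_pos: [528.9, 122.5, 99.2]
tcp_rot: [-3.141, -0.001, 2.977]
ft_force: [0.5, -0.1, -1.5]
opening: 0.143
grip_force: 30.0
```

Run:
```python
from h import *
go(528.8,122.6,97,170.5)
```

```text
pos [528.95 122.47  99.16] rot [-1.7999e+02 -4.0000e-02  1.7056e+02] F [ 0.46 -0.05 -1.46] M [-0.006  0.036  0.013] | shift [0.16 0.1  2.16] turn 0.06
```

Tip at about 36.5 mm and free. Now down towards the slot.

>>> step_arm([
  [[0,0,1,0,-1],[0,0,2,0,-1],[0,0,3,0,-1],[0,0,3.5,0,-1],[0,0,3.5,0,-1]],
])

```text
t: 8.82
eef_pos: [529.1, 122.5, 96.0]
tcp_rot: [3.142, -0.0, 2.977]
ft_force: [-0.0, -0.0, -1.5]
opening: 0.144
grip_force: 30.0
```

>>> step_arm([
  [[0,0,1,0,-1],[0,0,2,0,-1],[0,0,2,0,-1]],
])

```text
t: 9.07
eef_pos: [529.1, 122.5, 94.0]
tcp_rot: [3.142, -0.0, 2.977]
ft_force: [-0.2, 0.9, -1.7]
opening: 0.148
grip_force: 30.0
```

Run:
```python
from h import *
go(528.8,122.6,91,170.5)
```

```text
pos [529.14 122.47  93.95] rot [ 1.8000e+02 -1.0000e-02  1.7056e+02] F [-0.21  0.88 -1.71] M [ 0.012  0.024 -0.016] | shift [0.36 0.07 2.95] turn 0.06
```

>>> step_arm([
  [[0,0,1,0,-1],[0,0,2,0,-1],[0,0,2,0,-1],[0,0,2,0,-1]],
])

```text
t: 9.4
eef_pos: [529.2, 122.5, 92.1]
tcp_rot: [3.142, -0.0, 2.977]
ft_force: [0.5, -0.2, -1.4]
opening: 0.149
grip_force: 30.0
```

>>> step_arm([
  [[0,0,0,2,-1],[0,0,0,4,-1],[0,0,0,6,-1],[0,0,0,8,-1],[0,0,0,10,-1],[0,0,0,11,-1],[0,0,0,11,-1]],
])

```text
t: 9.98
eef_pos: [529.1, 122.4, 92.1]
tcp_rot: [-3.141, -0.0, 2.785]
ft_force: [-0.4, -1.7, -0.7]
opening: 0.145
grip_force: 30.0
```

Run:
```python
from h import *
go(528.8,122.6,91,170.5)
```

```text
pos [529.1  122.36  92.11] rot [-1.7999e+02 -1.0000e-02  1.5954e+02] F [-0.36 -1.67 -0.73] M [-0.397  0.157  0.11 ] | shift [0.36 0.12 1.11] turn -10.96
```

>>> step_arm([
  [[0,0,0,2,-1],[0,0,0,4,-1],[0,0,0,6,-1],[0,0,0,8,-1],[0,0,0,10,-1],[0,0,0,10,-1]],
])

```text
t: 10.48
eef_pos: [529.1, 122.5, 92.1]
tcp_rot: [3.142, -0.0, 2.61]
ft_force: [-0.3, -0.8, -1.5]
opening: 0.142
grip_force: 30.0
```

Run:
```python
from h import *
go(528.8,122.6,91,170.5)
```

```text
pos [529.13 122.49  92.11] rot [ 1.8000e+02 -1.0000e-02  1.4953e+02] F [-0.34 -0.77 -1.53] M [-0.148  0.139  0.114] | shift [ 0.34 -0.07  1.11] turn -20.97
```

>>> step_arm([
  [[0,0,0,1,-1],[0,0,0,2,-1],[0,0,0,2,-1]],
])

```text
t: 10.73
eef_pos: [529.2, 122.5, 92.1]
tcp_rot: [3.142, -0.0, 2.575]
ft_force: [-0.6, -0.8, -1.5]
opening: 0.144
grip_force: 30.0
```

Run:
```python
from h import *
go(528.8,122.6,91,170.5)
```

```text
pos [529.16 122.49  92.11] rot [180.    -0.   147.52] F [-0.55 -0.79 -1.46] M [-0.121  0.125  0.095] | shift [ 0.36 -0.1   1.12] turn -22.98
```

>>> step_arm([
  [[0,0,0,1,-1],[0,0,0,2,-1],[0,0,0,2,-1]],
])

```text
t: 10.98
eef_pos: [529.2, 122.5, 92.1]
tcp_rot: [3.141, -0.0, 2.539]
ft_force: [0.4, -0.6, -1.1]
opening: 0.149
grip_force: 30.0
```

```bash
python3 -c "
from h import *
go(528.8,122.6,91,170.5)"
```

```text
pos [529.2  122.51  92.12] rot [179.99  -0.   145.48] F [ 0.44 -0.58 -1.14] M [-0.049  0.131  0.146] | shift [ 0.38 -0.15  1.12] turn -25.02
```

>>> step_arm([
  [[0,0,0,1,-1],[0,0,0,2,-1],[0,0,0,2,-1]],
])

```text
t: 11.23
eef_pos: [529.2, 122.5, 92.1]
tcp_rot: [3.141, -0.0, 2.504]
ft_force: [-0.7, -0.6, -2.0]
opening: 0.142
grip_force: 30.0
```

```bash
python3 -c "
from h import *
go(528.8,122.6,91,170.5)"
```

```text
pos [529.21 122.52  92.14] rot [179.99  -0.   143.47] F [-0.66 -0.56 -2.01] M [0.089 0.116 0.067] | shift [ 0.38 -0.17  1.14] turn -27.03
```

>>> step_arm([
  [[0,0,0,1,-1],[0,0,0,2,-1],[0,0,0,2,-1]],
])

```text
t: 11.48
eef_pos: [529.2, 122.5, 92.1]
tcp_rot: [3.141, -0.0, 2.469]
ft_force: [-0.1, 0.0, -1.7]
opening: 0.146
grip_force: 30.0
```

```bash
python3 -c "
from h import *
go(528.8,122.6,91,170.5)"
```

```text
pos [529.21 122.54  92.13] rot [179.99  -0.   141.47] F [-0.15  0.   -1.73] M [0.178 0.071 0.062] | shift [ 0.36 -0.21  1.13] turn -29.03
```

>>> step_arm([
  [[0,0,0,1,-1],[0,0,0,2,-1],[0,0,0,2,-1]],
])

```text
t: 11.73
eef_pos: [529.2, 122.5, 92.1]
tcp_rot: [3.141, -0.0, 2.434]
ft_force: [0.7, 1.1, -1.0]
opening: 0.146
grip_force: 30.0
```

```bash
python3 -c "
from h import *
go(528.8,122.6,91,170.5)"
```

```text
pos [529.22 122.53  92.13] rot [179.99  -0.   139.46] F [ 0.7   1.08 -1.05] M [0.23  0.055 0.097] | shift [ 0.37 -0.22  1.13] turn -31.04
```

>>> step_arm([
  [[0,0,0,1,-1],[0,0,0,2,-1],[0,0,0,2,-1]],
])

```text
t: 11.98
eef_pos: [529.2, 122.5, 92.1]
tcp_rot: [3.141, -0.0, 2.399]
ft_force: [0.1, 1.4, -1.4]
opening: 0.147
grip_force: 30.0
```

```bash
python3 -c "
from h import *
go(528.8,122.6,91,170.5)"
```

```text
pos [529.23 122.52  92.14] rot [179.99  -0.   137.46] F [ 0.12  1.36 -1.42] M [0.317 0.028 0.107] | shift [ 0.37 -0.23  1.14] turn -33.04
```

>>> step_arm([
  [[0,0,0,1,-1],[0,0,0,2,-1],[0,0,0,2,-1]],
])

```text
t: 12.23
eef_pos: [529.3, 122.5, 92.1]
tcp_rot: [3.141, 0.0, 2.364]
ft_force: [0.8, 1.6, -1.0]
opening: 0.145
grip_force: 30.0
```

```bash
python3 -c "
from h import *
go(528.8,122.6,91,170.5)"
```

```text
pos [529.25 122.53  92.14] rot [179.98   0.   135.46] F [ 0.78  1.58 -1.02] M [ 0.401 -0.037  0.121] | shift [ 0.37 -0.27  1.14] turn -35.04
```

>>> step_arm([
  [[0,0,0,1,-1],[0,0,0,2,-1],[0,0,0,2,-1]],
])

```text
t: 12.48
eef_pos: [529.3, 122.5, 92.2]
tcp_rot: [3.141, 0.0, 2.329]
ft_force: [0.4, 2.3, -1.2]
opening: 0.142
grip_force: 30.0
```

```bash
python3 -c "
from h import *
go(528.8,122.6,91,170.5)"
```

```text
pos [529.28 122.53  92.16] rot [179.98   0.   133.46] F [ 0.37  2.25 -1.2 ] M [ 0.545 -0.1    0.12 ] | shift [ 0.38 -0.3   1.16] turn -37.04
```

>>> step_arm([
  [[0.3,0.3,0,1,-1],[0.3,0.3,0,2,-1],[0.3,0.3,0,2,-1]],
])

```text
t: 12.73
eef_pos: [529.3, 122.8, 92.1]
tcp_rot: [3.142, 0.0, 2.295]
ft_force: [1.0, 0.6, -1.7]
opening: 0.146
grip_force: 30.0
```

```bash
python3 -c "
from h import *
go(528.8,122.6,91,170.5)"
```

```text
pos [529.28 122.78  92.15] rot [1.8000e+02 1.0000e-02 1.3147e+02] F [ 1.04  0.59 -1.65] M [-0.018 -0.148  0.11 ] | shift [ 0.18 -0.48  1.15] turn -39.03
```

>>> step_arm([
  [[0,0,0,1,-1],[0,0,0,2,-1],[0,0,0,2,-1]],
])

```text
t: 12.98
eef_pos: [529.3, 122.8, 92.1]
tcp_rot: [3.141, 0.0, 2.26]
ft_force: [0.3, 0.1, -1.5]
opening: 0.148
grip_force: 30.0
```

```bash
python3 -c "
from h import *
go(528.8,122.6,91,170.5)"
```

```text
pos [529.28 122.84  92.13] rot [1.7999e+02 1.0000e-02 1.2947e+02] F [ 0.34  0.14 -1.51] M [-0.058 -0.185  0.114] | shift [ 0.12 -0.52  1.13] turn -41.03
```

>>> step_arm([
  [[0,0,0,1,-1],[0,0,0,2,-1],[0,0,0,2,-1]],
])

```text
t: 13.23
eef_pos: [529.3, 122.9, 92.1]
tcp_rot: [3.141, 0.0, 2.225]
ft_force: [0.9, 0.0, -1.5]
opening: 0.142
grip_force: 30.0
```

```bash
python3 -c "
from h import *
go(528.8,122.6,91,170.5)"
```

```text
pos [529.25 122.89  92.15] rot [179.99   0.   127.46] F [ 0.86  0.02 -1.48] M [-0.076 -0.234  0.163] | shift [ 0.04 -0.54  1.14] turn -43.04
```

>>> step_arm([
  [[0,0,0,0.5,-1],[0,0,0,1,-1],[0,0,0,1,-1]],
])

```text
t: 13.48
eef_pos: [529.3, 122.9, 92.2]
tcp_rot: [3.141, 0.0, 2.208]
ft_force: [2.0, -0.1, -1.9]
opening: 0.144
grip_force: 30.0
```

```bash
python3 -c "
from h import *
go(528.8,122.6,91,170.5)"
```

```text
pos [529.28 122.91  92.15] rot [179.99   0.   126.52] F [ 2.   -0.09 -1.86] M [-0.066 -0.322  0.044] | shift [ 0.04 -0.58  1.15] turn -43.98
```

```bash
cat > m.py <<'E'
from h import *
M=[]
for i in range(5): env.read_camera("side");M.append(env.state()["moment"])
M=np.array(M);print("mean",M.mean(0).round(3),"sd",M.std(0).round(3));go(528.8,122.6,91,170.5)
E
python3 m.py
```

```text
mean [-0.069 -0.317  0.107] sd [0.014 0.021 0.009]
pos [529.28 122.91  92.14] rot [179.99   0.   126.56] F [ 1.03 -0.8  -1.52] M [-0.053 -0.313  0.092] | shift [ 0.04 -0.57  1.14] turn -43.94
```

>>> step_arm([
  [[0,0,0,0.5,-1],[0,0,0,1,-1],[0,0,0,1,-1]],
])

```text
t: 13.98
eef_pos: [529.3, 122.9, 92.1]
tcp_rot: [3.141, 0.0, 2.191]
ft_force: [1.3, 0.1, -1.1]
opening: 0.148
grip_force: 30.0
```

```bash
python3 m.py
```

```text
mean [-0.076 -0.4    0.127] sd [0.034 0.03  0.037]
pos [529.26 122.94  92.13] rot [179.99   0.   125.56] F [ 1.79  0.13 -2.02] M [-0.064 -0.451  0.097] | shift [-0.01 -0.57  1.13] turn -44.94
```

Still free-turning. I'll relieve the small +x side force and continue.

>>> step_arm([
  [[-0.2,0.3,0,1,-1],[-0.2,0.3,0,2,-1],[-0.2,0.3,0,2,-1]],
])

```text
t: 14.48
eef_pos: [529.4, 122.9, 92.1]
tcp_rot: [-3.141, -0.0, 2.155]
ft_force: [1.0, 0.2, -0.2]
opening: 0.144
grip_force: 30.0
```

```bash
python3 m.py
```

```text
mean [ 0.012 -0.088  0.109] sd [0.022 0.027 0.029]
pos [529.46 122.94  92.11] rot [-1.7999e+02 -1.0000e-02  1.2356e+02] F [ 0.46  0.34 -0.3 ] M [ 0.026 -0.086  0.141] | shift [ 0.08 -0.74  1.11] turn -46.94
```

>>> step_arm([
  [[0,0,0,1,-1],[0,0,0,2,-1],[0,0,0,2,-1]],
])

```text
t: 14.98
eef_pos: [529.5, 122.9, 92.1]
tcp_rot: [-3.142, -0.0, 2.12]
ft_force: [1.5, 0.9, 0.0]
opening: 0.146
grip_force: 30.0
```

```bash
python3 m.py
```

```text
mean [ 0.032 -0.006  0.104] sd [0.05  0.038 0.025]
pos [529.52 122.94  92.11] rot [-1.8000e+02 -1.0000e-02  1.2157e+02] F [-0.03 -0.02 -1.83] M [ 0.061 -0.007  0.099] | shift [ 0.09 -0.79  1.11] turn -48.93
```

>>> step_arm([
  [[0,0,0,1,-1],[0,0,0,2,-1],[0,0,0,2,-1]],
])

```text
t: 15.48
eef_pos: [529.5, 122.9, 92.1]
tcp_rot: [-3.142, -0.0, 2.085]
ft_force: [0.7, 0.9, -2.1]
opening: 0.143
grip_force: 30.0
```

```bash
python3 m.py
```

```text
mean [0.102 0.038 0.114] sd [0.053 0.034 0.026]
pos [529.56 122.95  92.12] rot [180.    -0.   119.57] F [ 0.55  0.54 -1.67] M [0.123 0.052 0.101] | shift [ 0.07 -0.83  1.12] turn -50.93
```

>>> step_arm([
  [[0,0,0,1,-1],[0,0,0,2,-1],[0,0,0,2,-1]],
])

```text
t: 15.98
eef_pos: [529.6, 122.9, 92.1]
tcp_rot: [3.142, -0.0, 2.05]
ft_force: [0.0, -0.4, -0.8]
opening: 0.151
grip_force: 30.0
```

```bash
python3 m.py
```

```text
mean [0.165 0.012 0.115] sd [0.033 0.029 0.04 ]
pos [529.56 122.93  92.11] rot [ 1.7999e+02 -1.0000e-02  1.1756e+02] F [ 1.11  0.55 -1.41] M [ 0.202 -0.003  0.114] | shift [ 0.06 -0.82  1.11] turn -52.94
```

>>> step_arm([
  [[0,0,0,1,-1],[0,0,0,1.5,-1],[0,0,0,1.5,-1]],
])

```text
t: 16.48
eef_pos: [529.6, 122.9, 92.1]
tcp_rot: [3.141, -0.0, 2.025]
ft_force: [-0.8, 0.9, -0.8]
opening: 0.147
grip_force: 30.0
```

```bash
python3 m.py
```

```text
mean [ 0.191 -0.002  0.14 ] sd [0.028 0.037 0.017]
pos [529.56 122.91  92.11] rot [ 1.8000e+02 -1.0000e-02  1.1606e+02] F [-0.23  0.64 -1.15] M [0.231 0.037 0.113] | shift [ 0.05 -0.82  1.11] turn -54.44
```

>>> step_arm([
  [[0,0,0,0.5,-1],[0,0,0,1.5,-1],[0,0,0,1.5,-1]],
])

```text
t: 16.98
eef_pos: [529.6, 122.9, 92.1]
tcp_rot: [3.141, -0.0, 1.998]
ft_force: [0.7, 1.4, -1.7]
opening: 0.147
grip_force: 30.0
```

```bash
python3 m.py
```

```text
mean [0.147 0.004 0.133] sd [0.025 0.019 0.023]
pos [529.58 122.9   92.12] rot [180.    -0.   114.57] F [ 0.53  1.17 -1.89] M [ 0.171 -0.016  0.153] | shift [ 0.05 -0.83  1.12] turn -55.93
```

>>> step_arm([
  [[0,0,0,0.5,-1],[0,0,0,1.5,-1],[0,0,0,1.5,-1]],
])

```text
t: 17.48
eef_pos: [529.6, 122.9, 92.1]
tcp_rot: [3.142, -0.0, 1.972]
ft_force: [0.3, -0.6, -1.2]
opening: 0.143
grip_force: 30.0
```

```bash
python3 m.py
```

```text
mean [0.059 0.001 0.149] sd [0.026 0.024 0.025]
pos [529.55 122.89  92.1 ] rot [-180.     -0.    113.07] F [-0.11  0.34 -1.37] M [0.026 0.002 0.139] | shift [ 0.03 -0.8   1.1 ] turn -57.43
```

>>> step_arm([
  [[0,0,0,0.5,-1],[0,0,0,1.5,-1],[0,0,0,1.5,-1]],
])

```text
t: 17.98
eef_pos: [529.6, 122.9, 92.1]
tcp_rot: [3.142, 0.0, 1.946]
ft_force: [-0.4, 0.3, -0.7]
opening: 0.145
grip_force: 30.0
```

```bash
python3 m.py
```

```text
mean [-0.076  0.001  0.227] sd [0.019 0.013 0.041]
pos [529.58 122.89  92.12] rot [180.    -0.   111.57] F [ 0.4   0.54 -0.76] M [-0.107  0.002  0.28 ] | shift [ 0.01 -0.84  1.12] turn -58.93
```

Torque has risen to 0.23 N m. Small steps from here.

>>> step_arm([
  [[0,0,0,0.4,-1],[0,0,0,0.8,-1],[0,0,0,0.8,-1]],
])

```text
t: 18.48
eef_pos: [529.5, 122.9, 92.1]
tcp_rot: [-3.141, -0.0, 1.932]
ft_force: [0.0, -0.2, -1.2]
opening: 0.148
grip_force: 30.0
```

```bash
python3 m.py
```

```text
mean [-0.183  0.08   0.223] sd [0.021 0.022 0.017]
pos [529.53 122.87  92.12] rot [-180.     -0.    110.76] F [-0.12 -0.75 -0.88] M [-0.184  0.099  0.242] | shift [ 0.01 -0.78  1.12] turn -59.74
```

>>> step_arm([
  [[0,0,0,0.5,-1],[0,0,0,1,-1],[0,0,0,1,-1]],
])

```text
t: 18.98
eef_pos: [529.5, 122.9, 92.1]
tcp_rot: [-3.142, -0.0, 1.915]
ft_force: [-0.1, -1.5, -1.7]
opening: 0.144
grip_force: 30.0
```

```bash
python3 m.py
```

```text
mean [-0.304  0.193  0.264] sd [0.026 0.031 0.011]
pos [529.52 122.91  92.12] rot [-180.     -0.    109.77] F [-0.97 -1.05 -1.09] M [-0.317  0.229  0.245] | shift [-0.04 -0.78  1.12] turn -60.73
```

>>> step_arm([
  [[0,0,0,0.5,-1],[0,0,0,1,-1],[0,0,0,1.5,-1],[0,0,0,1.5,-1]],
])

```text
t: 19.57
eef_pos: [529.6, 122.9, 92.1]
tcp_rot: [3.142, 0.0, 1.889]
ft_force: [-0.4, -2.2, -0.8]
opening: 0.15
grip_force: 30.0
```

```bash
python3 m.py
```

```text
mean [-0.456  0.232  0.32 ] sd [0.02  0.042 0.011]
pos [529.53 122.89  92.1 ] rot [-180.     -0.    108.26] F [-0.1  -2.31 -0.97] M [-0.464  0.258  0.321] | shift [-0.04 -0.78  1.1 ] turn -62.24
```

>>> step_arm([
  [[0,0,0,0.3,-1],[0,0,0,0.7,-1],[0,0,0,0.7,-1],[0,0,0,0.7,-1]],
])

```text
t: 20.15
eef_pos: [529.5, 122.9, 92.1]
tcp_rot: [3.142, -0.0, 1.877]
ft_force: [-1.2, -1.9, -1.5]
opening: 0.147
grip_force: 30.0
```

```bash
python3 m.py
```

```text
mean [-0.555  0.331  0.307] sd [0.02  0.028 0.02 ]
pos [529.52 122.92  92.13] rot [-180.     -0.    107.56] F [-2.24 -2.91 -1.92] M [-0.559  0.342  0.295] | shift [-0.09 -0.79  1.13] turn -62.94
```

>>> step_arm([
  [[0,0,0,-3,-1],[0,0,0,-6,-1],[-0.2,0,0,-9,-1],[-0.4,0,0,-10,-1],[-0.4,0,0,-10,-1],[-0.4,0,0,-10,-1]],
])

```text
t: 20.9
eef_pos: [529.9, 122.7, 92.2]
tcp_rot: [3.141, -0.0, 2.05]
ft_force: [-1.3, -0.3, -1.0]
opening: 0.145
grip_force: 30.0
```

```bash
python3 m.py
```

```text
mean [-0.058  0.01   0.008] sd [0.017 0.008 0.026]
pos [529.72 122.58  92.13] rot [179.99  -0.   117.52] F [-0.31 -0.46 -1.58] M [-0.081 -0.001  0.039] | shift [ 0.45 -0.8   1.13] turn -52.98
```

The torque ended near 0.31 N m, the low end of snug. I'll retighten slightly now that the side load is relieved.

>>> step_arm([
  [[0,0,0,3,-1],[0,0,0,6,-1],[0,0,0,8,-1],[0,0,0,9.5,-1],[0,0,0,10,-1],[0,0,0,10.4,-1],[0,0,0,10.4,-1]],
])

```text
t: 21.73
eef_pos: [529.6, 122.5, 92.1]
tcp_rot: [-3.141, -0.0, 1.871]
ft_force: [-0.5, -0.0, -0.6]
opening: 0.144
grip_force: 30.0
```

```bash
python3 m.py
```

```text
mean [-0.2    0.218  0.339] sd [0.023 0.039 0.026]
pos [529.63 122.51  92.12] rot [-180.     -0.    107.18] F [-1.34 -0.58 -0.59] M [-0.218  0.242  0.319] | shift [ 0.33 -0.76  1.12] turn -63.32
```

>>> step_arm([
  [[0,0,0,-3,-1],[0,0,0,-6,-1],[0,0,0,-9,-1],[0,0,0,-10,-1],[0,0,0,-10,-1],[0,0,0,-10,-1]],
])

```text
t: 22.48
eef_pos: [529.8, 122.5, 92.1]
tcp_rot: [3.141, -0.0, 2.043]
ft_force: [0.3, -0.3, -0.4]
opening: 0.145
grip_force: 30.0
```

>>> step_arm([
  [[0,0,-3,0,-1],[0,0,-6,0,-1],[0,0,-11,0,-1],[0,0,-18,0,-1],[0,0,-26,0,-1],[0,0,-34,0,-1],[0,0,-42,0,-1],[0,0,-50,0,-1]],
])

```text
t: 23.15
eef_pos: [529.8, 122.5, 143.2]
tcp_rot: [3.141, 0.0, 2.045]
ft_force: [0.8, -0.4, -0.7]
opening: 0.146
grip_force: 30.0
```

>>> step_arm([
  [[0,0,-10,-7,-1],[0,0,-20,-14,-1],[0,0,-30,-21,-1],[0,0,-40,-28,-1],[0,0,-48,-35,-1],[0,0,-48,-42,-1],[0,0,-48,-47.5,-1],[0,0,-48,-47.5,-1]],
])

```text
t: 23.82
eef_pos: [529.7, 122.5, 190.9]
tcp_rot: [3.141, 0.001, 2.878]
ft_force: [1.1, 0.4, -1.5]
opening: 0.147
grip_force: 30.0
```

```bash
python3 -c "
from h import *
s=env.state();print(s['t'],s['qvel'].round(3))
go(553.8,-118.7,190,164.86)
cv2.imwrite('pics/s9.png',cv2.resize(env.read_camera('wrist')[129:295,250:383],None,fx=3.6,fy=3.6,interpolation=cv2.INTER_CUBIC))"
```

```text
23.8167 [ 0.001  0.006  0.004  0.001 -0.004  0.188]
pos [529.7  122.52 190.87] rot [1.7998e+02 4.0000e-02 1.6491e+02] F [ 1.14  0.43 -1.47] M [-0.053  0.027  0.02 ] | shift [ -86.08 -226.62    0.86] turn 0.05
```

View pics/s9.png

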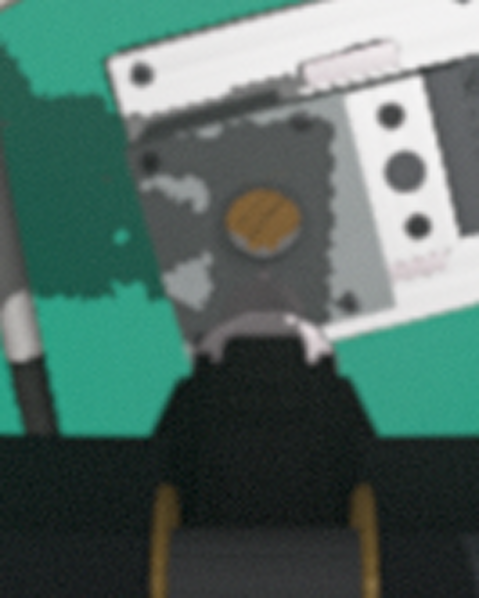

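The slot now lies turned clockwise with the plate up against the bar, and the key sits in the grip as before. Returning to the stand.

>>> step_arm([
  [[-9,-24,0,0,-1],[-20,-54,0,0,-1],[-32,-85,0,0,-1],[-44,-116,0,0,-1],[-56,-147,0,0,-1],[-68,-178,0,0,-1],[-79,-207,0,0,-1],[-86,-226,0,0,-1]],
])

```text
t: 24.53
eef_pos: [552.9, -120.9, 190.3]
tcp_rot: [-3.141, 0.0, 2.868]
ft_force: [-0.1, -0.2, -1.4]
opening: 0.143
grip_force: 30.0
```

>>> step_arm([
  [[0,0,0,0,-1],[0,0,10,0,-1],[0,0,30,0,-1],[0,0,50,0,-1],[0,0,65,0,-1],[0,0,65,0,-1],[0,0,65,0,-1],[0,0,65,0,-1]],
])

```text
t: 25.2
eef_pos: [553.1, -117.6, 125.7]
tcp_rot: [3.141, 0.001, 2.874]
ft_force: [0.3, 0.1, -0.3]
opening: 0.144
grip_force: 30.0
```

```bash
python3 -c "
from h import *
s=env.state();print(s['t'],s['qvel'].round(3))
go(553.8,-118.7,65,164.86)"
```

```text
25.2 [-0.007 -0.014 -0.008  0.     0.    -0.007]
pos [ 553.14 -117.58  125.7 ] rot [1.7999e+02 3.0000e-02 1.6466e+02] F [ 0.3   0.06 -0.32] M [-0.019 -0.034 -0.03 ] | shift [-0.9  -0.91 60.7 ] turn -0.2
```

>>> step_arm([
  [[-0.9,-0.9,0,0,-1],[-0.9,-0.9,4,0,-1],[-0.9,-0.9,8,0,-1],[-0.9,-0.9,12,0,-1],[-0.9,-0.9,12,0,-1]],
])

```text
t: 25.62
eef_pos: [553.1, -119.2, 112.3]
tcp_rot: [3.141, -0.001, 2.874]
ft_force: [-0.2, 0.9, -1.5]
opening: 0.148
grip_force: 30.0
```

```bash
python3 -c "
from h import *
go(553.8,-118.7,65,164.86)"
```

```text
pos [ 553.08 -119.19  112.33] rot [ 1.7999e+02 -6.0000e-02  1.6465e+02] F [-0.19  0.86 -1.49] M [-0.014 -0.031  0.016] | shift [-0.62  0.65 47.33] turn -0.21
```

>>> step_arm([
  [[0,0,3,0,-1],[0,0,6,0,-1],[0,0,9,0,-1],[0,0,12,0,-1],[0,0,15,0,-1],[0,0,15,0,-1]],
])

```text
t: 26.12
eef_pos: [553.2, -119.2, 97.4]
tcp_rot: [3.141, -0.001, 2.874]
ft_force: [0.2, -0.3, -1.0]
opening: 0.147
grip_force: 30.0
```

```bash
python3 -c "
from h import *
go(553.8,-118.7,65,164.86)"
```

```text
pos [ 553.18 -119.18   97.43] rot [ 1.7999e+02 -5.0000e-02  1.6466e+02] F [ 0.18 -0.32 -1.  ] M [ 0.099 -0.    -0.071] | shift [-0.5   0.62 32.43] turn -0.2
```

In the hole with no contact. Lowering to the collar.

>>> step_arm([
  [[-0.5,0.6,4,0,-1],[-0.5,0.6,9,0,-1],[-0.5,0.6,14,0,-1],[-0.5,0.6,19,0,-1],[-0.5,0.6,24,0,-1],[-0.5,0.6,28,0,-1],[-0.5,0.6,30,0,-1],[-0.5,0.6,30,0,-1]],
])

```text
t: 26.78
eef_pos: [553.9, -118.7, 67.6]
tcp_rot: [3.141, -0.001, 2.874]
ft_force: [0.5, 0.1, -1.3]
opening: 0.149
grip_force: 30.0
```

>>> step_arm([
  [[0,0,1,0,-1],[0,0,2,0,-1],[0,0,2.5,0,-1],[0,0,2.5,0,-1]],
])

```text
t: 27.12
eef_pos: [554.1, -118.8, 65.6]
tcp_rot: [3.142, 0.0, 2.874]
ft_force: [-0.3, 0.4, -1.0]
opening: 0.145
grip_force: 30.0
```

```bash
python3 -c "
from h import *
go(553.8,-118.7,64.7,164.86)"
```

```text
pos [ 554.13 -118.83   65.65] rot [1.8000e+02 1.0000e-02 1.6466e+02] F [-0.27  0.42 -0.97] M [ 0.008 -0.033 -0.013] | shift [0.35 0.04 0.95] turn -0.2
```

Lower about 1 mm more, then open partway (as at the approach) and withdraw.

>>> step_arm([
  [[0,0,0.5,0,-1],[0,0,1,0,-1],[0,0,1,0,-1],[0,0,1,0,-0.4],[0,0,1,0,0],[0,0,1,0,0],[0,0,1,0,0],[0,0,1,0,0]],
])

```text
t: 27.78
eef_pos: [554.1, -118.8, 64.6]
tcp_rot: [3.141, 0.0, 2.874]
ft_force: [-0.1, 0.7, 0.0]
opening: 0.439
grip_force: 0.0
```

```bash
python3 -c "
from h import *
print(env.state()['opening']);go(553.8,-118.7,64.7,164.86)"
```

```text
0.4389898716115562
pos [ 554.1  -118.82   64.62] rot [179.99   0.   164.66] F [-0.05  0.73  0.  ] M [ 0.015 -0.01  -0.049] | shift [ 0.32  0.03 -0.08] turn -0.2
```

>>> step_arm([
  [[0,0,-5,0,0],[0,0,-15,0,0],[0,0,-35,0,0],[0,0,-60,0,0],[0,0,-90,0,0],[0,0,-120,0,0],[0,0,-130,0,0],[0,0,-130,0,0]],
])

```text
t: 28.45
eef_pos: [555.0, -119.1, 197.9]
tcp_rot: [-3.141, 0.005, 2.874]
ft_force: [-0.6, -0.1, -0.8]
opening: 0.504
grip_force: 0.0
```

Run:
```python
from h import *
# compare key/stand region in side view with the start (top of the handle height tells seating)
a=cv2.imread("pics/side0.png")[170:215,312:377].astype(int);b=env.read_camera("side")[170:215,312:377].astype(int)
d=abs(a-b).max(2)>60;print(d.sum(),np.argwhere(d)[:15].tolist())
f=lambda im:(lambda m:(np.argwhere(m).min(0),np.argwhere(m).max(0),m.sum()))((im.max(2)<70)[:22,15:45]);print(f(a),f(b))
go(553.8,-118.7,64.7,164.86)
```

```text
330 [[0, 32], [0, 33], [0, 34], [0, 35], [0, 36], [0, 37], [0, 38], [0, 39], [0, 40], [0, 41], [0, 42], [0, 43], [0, 44], [0, 45], [1, 31]]Traceback (most recent call last):
  File "<stdin>", line 5, in <module>
  File "<stdin>", line 5, in <lambda>
  File "<stdin>", line 5, in <lambda>
    return umr_minimum(a, axis, None, out, keepdims, initial, where)
ValueError: zero-size array to reduction operation minimum which has no identity
```

>>> step_arm([
  [[10,30,-10,0,0],[15,65,-20,0,0],[20,100,-30,0,0],[30,135,-40,0,0],[40,170,-50,0,0],[40,190,-50,0,0],[40,190,-50,0,0],[40,190,-50,0,0]],
])

```text
t: 29.17
eef_pos: [565.3, 75.7, 243.0]
tcp_rot: [-3.141, -0.002, 2.876]
ft_force: [-0.5, -0.7, 0.1]
opening: 0.499
grip_force: 0.0
```

Run:
```python
from h import *
for n,r in(("side",(170,215,312,377)),("scene",(230,275,310,345))):
    a=cv2.imread(f"pics/{n}0.png")[r[0]:r[1],r[2]:r[3]].astype(int);b=env.read_camera(n)[r[0]:r[1],r[2]:r[3]].astype(int)
    d=abs(a-b).max(2)>60;print(n,d.sum(),np.argwhere(d)[:40].tolist())
go(553.8,-118.7,64.7,164.86);print(env.state()["t"])
```

```text
side 697 [[0, 0], [0, 1], [0, 2], [0, 3], [0, 4], [0, 5], [0, 6], [0, 7], [0, 8], [1, 0], [1, 1], [1, 2], [1, 3], [1, 4], [1, 5], [1, 6], [1, 7], [1, 8], [2, 0], [2, 1], [2, 2], [2, 3], [2, 4], [2, 5], [2, 6], [2, 7], [2, 8], [3, 0], [3, 1], [3, 2], [3, 3], [3, 4], [3, 5], [3, 6], [3, 7], [3, 8], [4, 0], [4, 1], [4, 2], [4, 3]]
scene 237 [[0, 0], [0, 1], [0, 2], [0, 3], [0, 4], [0, 5], [0, 6], [1, 0], [1, 1], [1, 2], [1, 3], [1, 4], [1, 5], [1, 6], [1, 7], [2, 0], [2, 1], [2, 2], [2, 3], [2, 4], [2, 5], [2, 6], [3, 0], [3, 1], [3, 2], [3, 3], [3, 4], [3, 5], [3, 6], [3, 7], [4, 0], [4, 1], [4, 2], [4, 3], [4, 4], [4, 5], [4, 6], [4, 7], [4, 8], [5, 0]]
pos [565.36  74.26 243.35] rot [-1.7996e+02 -1.2000e-01  1.6464e+02] F [-0.04 -0.51 -0.02] M [ 0.048 -0.04  -0.023] | shift [ -40.32 -189.    178.7 ] turn -0.22
29.2667
```

Run:
```python
from h import *
for n,r in(("side",(168,192,332,348)),("scene",(234,256,316,334))):
    a=cv2.imread(f"pics/{n}0.png")[r[0]:r[1],r[2]:r[3]];b=env.read_camera(n)[r[0]:r[1],r[2]:r[3]]
    for im in(a,b):
        print(n)
        for row in im.max(2)[::2]: print(''.join('#' if v<75 else '+' if v<150 else '.' for v in row))
```

```text
side
................
................
....+...........
...+++++++++....
..+#+++++++++...
..+#+++++++#+...
..+#+++++++++...
..+#+++++++++...
..+++++++++++...
....+..++++++++.
............+...
................
side
................
................
....+...........
...########+....
..+#########+...
..+#########+...
..+#########+...
..+#########+...
..+++#######+...
++++++++++++++++
+++..+++++..++++
+++++......+++++
scene
..................
..................
......++++++++....
....+++++++++++...
....+#########+...
....+#########++..
....+#########++..
....+#######+++...
.....++++++++++...
....+++++++++++...
+....+++++++++++..
scene
+++...............
++++..............
++++..++++++##+...
+++++######++++...
+++++#########+...
+++++##########++.
++++###########++.
+++++########+++++
++++++++++++++++++
+++++++++++++++++.
++++++++++++++++..
```

The handle's outline matches the start in both views; only the arm's shadow differs. The key is seated and upright, so I'm handing in.

```bash
python3 -c "
from cell import env
print(env.job_done(),env.state()['t'])"
```

```text
the job is handed in; nothing more can be done
the job is handed in; nothing more can be done
```

The job is handed in: the knob was turned until the torque read about 0.34 N m (snug range 0.3–0.4), the key is back in its stand seated as at the start, and no verdict was returned.

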